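# Set presser-foot height with a taper gauge

### The job

The presser bar of the small pale-grey sewing machine is being reset: first back its pressure off by turning the black dial on top of the machine's head counterclockwise (seen from above) until it clicks past its detent and points at the green dot. Then take the taper gauge by its orange handle, lay its blade flat on the machine's bed and slide it straight in from the front under the middle of the presser foot until the foot just lifts clear of the needle plate, about 3 mm, with the toe of the foot over the green band. Finish holding the gauge there by its handle, still gripped, so that the bar can be clamped; leave the small parts, the screwdriver and the oil bottle where they are.

Things in the scene. Friction and masses are not known exactly. Their poses are not given: they have to be found in the camera images.
- machine: fixed small sewing machine, pale grey. Origin on the table under the presser bar; x axis from its front (operator's side) to its back, y to its left end, z up. Flat bed x -80 to +80, y -250 to +50 mm, its top 62 mm above the origin. Over it the head: x -42 to +50 (a tension knob to -54), y -36 to +47, height 122 to 232 mm; arm and column lie to the right at the same depth. The front is free
- plate (a point): point on the top of the steel needle plate (flush with the bed, 62 mm above the table) under the presser bar; axes as the machine's (x to the back, y to its left, z up)
- pressure_dial (a joint): angle (rad) of the pressure dial on the head's top, counterclockwise from above positive. Starts in its sewing detent at 0 (white dot); resists with up to 0.2 N m, most at first, as far as the middle (0.6), then snaps on to the released detent at 1.2 (green dot); firm stops at 0 and 1.2. Spring force on the foot falls from 12 N to 3 N; 1.2 N more per mm of lift
- dial_grip (a point): middle of the dial's black grip bar (40 mm long, 12 wide, 25 tall), on the dial's upright axis, 255 mm above the table, 10 mm below the bar's top, 18 mm above the round housing (52 mm across) under it. Its x axis runs along the bar and turns with it; white pointer line at the -x end
- foot_sole (a point): front edge of the flat sole of the steel presser foot (two toes, 22 mm wide over all), on its middle line, 8 mm in front of the bar; moves straight up and down with the foot; at the height of plate while the foot is down, so its height above plate is the lift of the foot
- foot_toe (a point): middle of the front end of the upturned toes of the presser foot, 13.5 mm in front of the sole's front edge; the underside of the toes rises at 22 degrees from the sole to about 5 mm above it here
- foot: presser foot with its bar; origin on the sole under the presser bar; slides up and down against its spring
- taper_gauge: taper gauge, 165 mm long, about 90 g, flat on the table: orange handle 60 long, 20 wide, 30 mm tall; aluminium blade 24 mm wide. Origin under the middle of the handle, on the underside; x axis to the thin tip, z up. Blade 11.5 mm thick from x = 30 to 75 mm, then an even taper (1 in 6) to 1.5 mm at the tip, x = 135 mm. Green band 16 to 30 mm behind the tip
- gauge_grip (a point): point in the middle of the gauge's handle, 18 mm above its underside; axes as the gauge's
- gauge_tip (a point): middle of the gauge's tip, on its underside
- overlock: fixed, to keep clear of: ivory overlock machine on the table left of the work. In the room it covers x 0.26 to 0.56, y -0.14 to 0.25 m (hand wheel and thread cones included), body 0.28 m tall; a thin thread stand rises at x 0.53, y 0.11 to a crossbar 0.57 m high. An arm that starts on its far side must pass over it, or between it and the robot
- spare_foot: bystander: spare presser foot, 10 x 37 x 20 mm, lying on the machine's bed right of the foot in use
- bobbin_holder: bystander: steel bobbin case, 22 x 28 x 13 mm, on the machine's bed farther right
- driver: bystander: small screwdriver with red handle, 141 mm long, on the table in front right
- oil_bottle: bystander: oil bottle with red spout, 38 mm across, 128 mm tall, standing on the table left of the machine

How it is judged:
By the outcome, as a careful person would: the job done as asked, in the order asked, and still so for the second after the job is handed in, while the arm keeps its last pose, push and grip.
It also fails if it takes over 64 s, if anything falls off the work surface, if the arm or the gripper's body presses on something with over 40 N, if the wrist force passes 120 N, or if a joint passes its speed limit or range.

### The arm

A 6-joint arm with a two-finger parallel gripper is mounted at the origin on a cart in front of the work surface, level with it; the furniture and walls round the work are solid. World frame = base frame: x ahead of the robot, y to its left, z up, the work surface at z = 0. Lengths are in mm, angles in degrees, forces in N, time in s.
With the tool pointing down it reaches from about 300 to 850 mm from the base axis. Payload 4.2 kg.
Tool frame: the origin (TCP) lies midway between the tips of the shut fingers; the grasp point (between the pads) lies 19 mm behind it; z points along the fingers, y is the line along which they close (so a half turn about z gives the same grasp; the last joint's range is limited). The gripper opens to 91 mm and grips with 3 to 60 N. Pads are 32 mm wide; open, the fingers measure 118 mm over their backs; the gripper's body (76 mm by 178 mm) begins 60 mm behind the grasp point.
Start: joints at [-72.135, 18.312, 89.639, -0, 72.044, -1.146], TCP at [187.307, -543.654, 213.976] pointing down, gripper open.
Joint ranges: [-177.97, 177.97], [-48.28, 115.42], [12.27, 149.76], [-77.06, 257.06], [2.81, 150.46], [-146.56, 146.56]. Speed limits (degrees/s): [147.25, 147.25, 180, 180, 180, 180].

### API

Orientations are given as [roll, pitch, yaw] about the fixed x, y, z axes, in that order (R = Rz(yaw) Ry(pitch) Rx(roll)).
In Python, from workcell import env, sensors, grab_frame, camera_model gives the robot as it stands (env), with the cameras as plain functions and the readings (sensors).
- The arm moves only by the tool drive_effector, called as name(argument=value, ...) on one line, values as JSON. Schema: {"type":"object","properties":{"plan":{"type":"array","items":{"type":"object","properties":{"d":{"type":"array","items":{"type":"number"},"minItems":3,"maxItems":3},"rot":{"type":"array","items":{"type":"number"},"minItems":3,"maxItems":3}},"additionalProperties":false},"minItems":1,"maxItems":8},"aperture":{"type":"number"},"clamp_n":{"type":"number"},"only":{"type":"string"},"quiet":{"type":"boolean"},"lines":{"type":"string"}},"required":["plan"],"additionalProperties":false}. plan is a list of rows, 1 to 8 of them, each an object with the fields d (a list: dx, dy, dz in mm), rot (a list: a rotation vector rx, ry, rz in degrees); a field left out counts as zero; each row shifts and turns the commanded pose from where the row before left it, along the tool's axes as they then stand; what a row does not reach is not made up. A row lasts 1/10 s, in which the tool goes at most 50 mm and 8.59 degrees, less where a joint would pass 70% of its speed; a pose out of reach is approached as far as the arm can. aperture is the finger opening in mm, set as the call begins (left out keeps the last). The fingers move at their own pace and stop on an object; clamp_n is the grip in N (left out, the last holds). Time passes only in rows, so rows that do not move let the fingers close. The tool returns the time, the measured TCP pose, the force, the opening and the grip force at its end. only (a regular expression) keeps the lines of the reply that match it, lines (a string "A,B") keeps lines A to B, and quiet returns only ok. Input that does not fit is refused with a message, and nothing moves.
- sensors.state(): the state, without advancing time (a new reading comes with each control period).
- grab_frame(name): name is "side" or "top" or "wrist"; returns the picture (420x560x3 uint8, blue, green, red); there is no depth.
- camera_model(name): a dict with "fx", "fy", "cx", "cy" (pixels), "D" ([k1, k2, p1, p2, k3] as OpenCV has them; the pictures are not rectified), "T" (4x4, takes a point from camera to world coordinates). Camera axes: x right, y up, looking along -z (the intrinsics and any distortion apply to the point x, -y, -z); pixel columns grow to the right and rows downward; lengths in mm; the calibration is good to about 2 mm. A picture is of the moment at which its call begins: read the wrist's pose just before it. camera_model takes no time and is no camera call; for the wrist camera it gives the pose at the moment of the call.
- env.job_done(): hands the job in; it is judged then, once.
The state is a dict: "time_s": time; "qpos": joint angles; "qvel": joint speeds; "effort": joint torques, N m; "ee_pos": TCP position; "ee_rot": TCP orientation; "force": force on the tool from outside, world axes, zero at the start; "torque": the same for the moment, N m; "gripper_width": finger opening in mm; "gripper_force": force on a finger pad.
Only numpy, scipy, OpenCV 4.12 (cv2) and the standard library are available. Lean on these libraries where they do the work, as an engineer would, in place of code of your own. Each camera call takes 0.05 s, during which the arm holds its last target. There are 200 camera calls.

## Working session

There is one attempt and no reset: what is moved stays moved. The work goes in short steps, Python scripts to look and compute and a tool call to move; the robot and the scene stay as the last step left them, time stands still between calls to the robot, and variables do not carry over. Pictures are saved under pics/ and viewed, at most 10 in all, crops included, and the job is handed in when it is done.

```bash
ls; mkdir -p pics
```

Run:
```python
from workcell import env, sensors, grab_frame, camera_model
import cv2,numpy as np
for n in ("top","side","wrist"):
    m=camera_model(n); im=grab_frame(n); cv2.imwrite(f"pics/{n}0.png",im)
    print(n,[round(m[k],1) for k in("fx","fy","cx","cy")],np.round(m["D"],3),np.round(m["T"],3).tolist())
s=sensors.state();print(s)
```

```text
pics
workcell.py
top [491.8, 491.8, 279.1, 214.8] [-0.115  0.     0.     0.     0.   ] [[0.426, 0.85, -0.311, 81.779], [-0.905, 0.402, -0.141, -395.589], [0.006, 0.341, 0.94, 1435.342], [0.0, 0.0, 0.0, 1.0]]
side [406.8, 406.8, 279.1, 212.0] [0.015 0.    0.    0.    0.   ] [[0.932, 0.219, -0.288, 214.316], [-0.361, 0.527, -0.769, -965.778], [-0.017, 0.821, 0.57, 742.091], [0.0, 0.0, 0.0, 1.0]]
wrist [322.4, 322.4, 275.1, 209.3] [-0.014  0.     0.     0.     0.   ] [[0.326, 0.911, 0.254, 258.186], [-0.945, 0.315, 0.086, -517.935], [-0.001, -0.268, 0.963, 383.477], [0.0, 0.0, 0.0, 1.0]]
{'time_s': 0.15, 'qpos': array([-7.21345301e+01,  1.83437462e+01,  8.96888429e+01, -8.61364642e-04,
        7.20438456e+01, -1.14643968e+00]), 'qvel': array([-0.02707053, -0.23988159, -0.21222258,  0.01915343, -0.0031443 ,
        0.07420359]), 'effort': array([-5.76596904e-04, -4.12775588e+01, -2.32155937e+01,  7.25373323e-02,
        4.32945834e-02, -8.56413521e-05]), 'ee_pos': array([ 187.19336543, -543.28813161,  213.31842304]), 'ee_rot': array([-1.79923564e+02, -7.10400272e-04,  1.90121752e+01]), 'force': array([ 0.18207739, -0.69907959,  0.07426763]), 'torque': array([-0.04654553, -0.00633516, -0.01580481]), 'gripper_force': 0.0, 'gripper_width': 90.80099249412547}
```

View pics/top0.png

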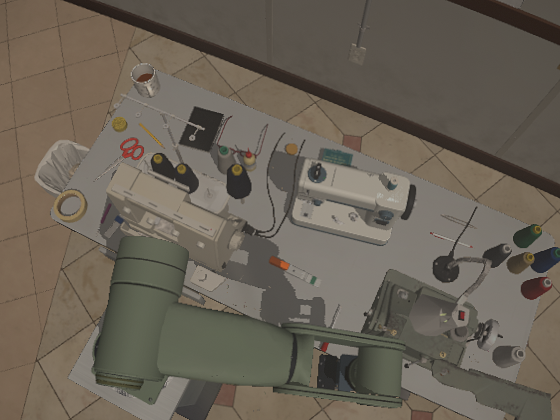

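View pics/side0.png

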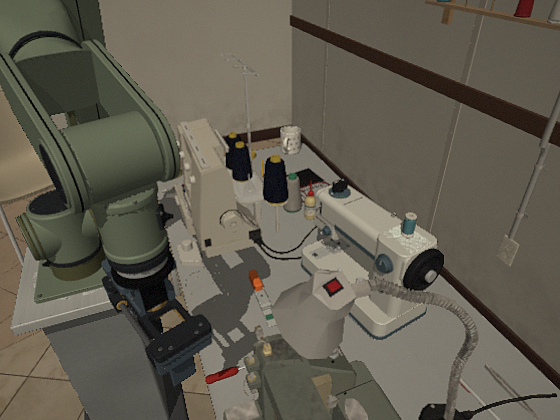

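The top view shows the machine with its black dial near (316,172), and the gauge from the orange end at (276,262) to the tip at (319,284). The side view shows the dial at (340,187) and the gauge at (255,275)–(268,325). Next I'll take enlarged crops.

Run:
```python
import cv2
t=cv2.imread("pics/top0.png")[150:295,258:423]; s=cv2.imread("pics/side0.png")[170:335,230:450]
cv2.imwrite("pics/tc.png",cv2.resize(t,None,fx=4,fy=4,interpolation=cv2.INTER_CUBIC))
cv2.imwrite("pics/sc.png",cv2.resize(s,None,fx=3.6,fy=3.6,interpolation=cv2.INTER_CUBIC))
```

```text
(no output)
```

View pics/tc.png

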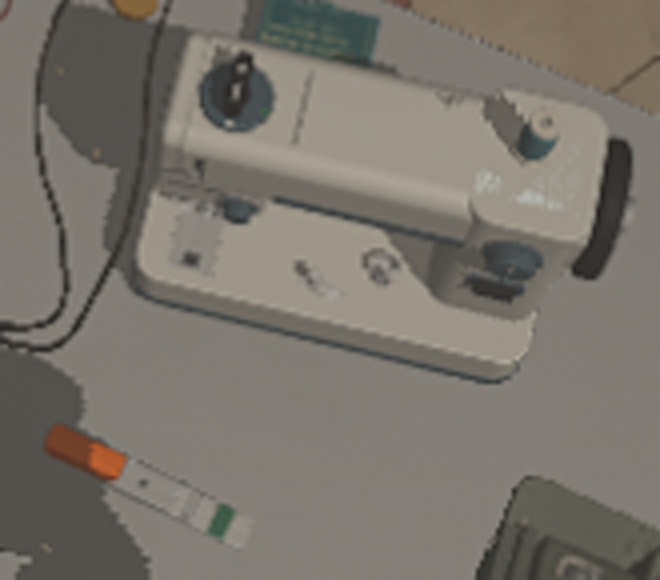

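View pics/sc.png

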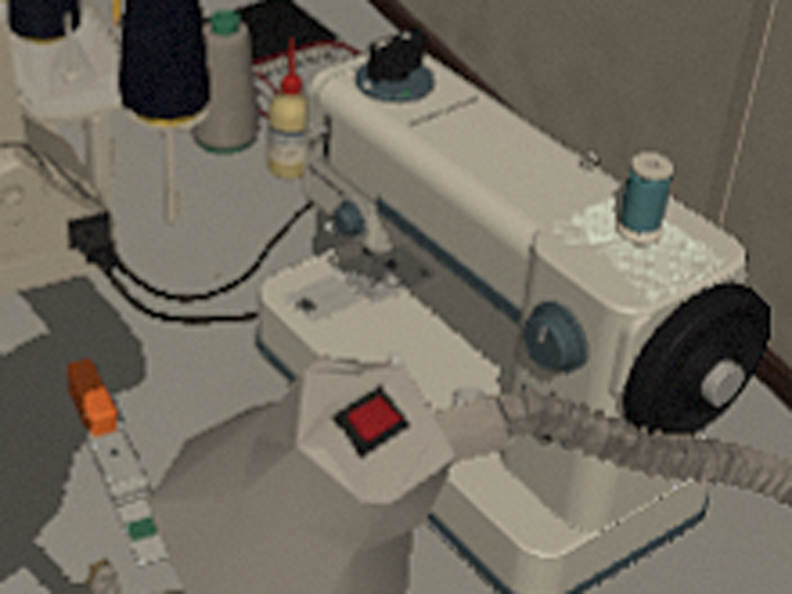

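The top crop (4x, offset 258,150) shows the dial disc centred near (236,97), with the bar from (244,58) to (232,113). The bed's front top edge runs from (160,283) to (480,372), and the plate is around (195,240). The gauge handle's butt end is at (57,440) and its tip is at (247,531). The side crop (3.6x, offset 230,170) shows the dial disc at (395,80).

Create h.py:
```python
import numpy as np,cv2
def K(m): return np.array([[m["fx"],0,m["cx"]],[0,m["fy"],m["cy"]],[0,0,1.]])
def ray(m,px):
    p=cv2.undistortPoints(np.array(px,float).reshape(-1,1,2),K(m),np.array(m["D"],float)).reshape(-1,2)
    T=np.array(m["T"]); d=np.c_[p[:,0],-p[:,1],-np.ones(len(p))]@T[:3,:3].T
    return T[:3,3],d
def at_z(m,px,z):
    o,d=ray(m,px); return o+d*((z-o[2])/d[:,2])[:,None]
def proj(m,P):
    T=np.array(m["T"]); c=(np.atleast_2d(P)-T[:3,3])@T[:3,:3]
    return cv2.projectPoints(c*[1,-1,-1],np.zeros(3),np.zeros(3),K(m),np.array(m["D"],float))[0].reshape(-1,2)
def crop(px,off,s): return (np.array(px,float)+.5)/s-.5+np.array(off)
```

Run:
```python
from workcell import env, sensors, grab_frame, camera_model
from h import *
np.set_printoptions(precision=1,suppress=True)
t=camera_model("top");s=camera_model("side")
c=lambda p:crop(p,(258,150),4); d=lambda p:crop(p,(230,170),3.6)
print("disc top",at_z(t,c([[236,97]]),236),"side",at_z(s,d([[395,80]]),236))
b=at_z(t,c([[245,56],[230,112]]),265);print("bar",b,b.mean(0))
f=at_z(t,c([[160,283],[480,372]]),62);print("front",f,np.degrees(np.arctan2(*(f[1]-f[0])[1::-1])))
l=at_z(t,c([[150,203],[136,262]]),62);print("left",l)
g=at_z(t,c([[57,440],[112,463]]),30);print("handle top butt, front",g)
g=at_z(t,c([[247,531]]),1.5);print("tip",g, at_z(t,c([[125,470]]),11))
g=at_z(s,d([[85,375],[103,420]]),30);print("side handle",g,at_z(s,d([[145,530]]),4.5),at_z(t,c([[221,520]]),4.5))
print("plate",at_z(t,c([[190,260],[195,230]]),62))
```

```text
disc top [[ 627.3 -257.4  236. ]] side [[ 629.8 -259.8  236. ]]
bar [[ 643.9 -254.2  265. ]
 [ 602.5 -261.6  265. ]] [ 623.2 -257.9  265. ]
front [[ 543.8 -247.3   62. ]
 [ 581.3 -488.    62. ]] -81.1502896633342
left [[ 598.5 -214.1   62. ]
 [ 551.2 -224.3   62. ]]
handle top butt, front [[ 410.6 -226.1   30. ]
 [ 412.1 -270.    30. ]]
tip [[ 414.5 -379.9    1.5]] [[ 415.9 -279.3   11. ]]
side handle [[ 414.9 -234.4   30. ]
 [ 412.5 -280.6   30. ]] [[ 413.  -359.5    4.5]] [[ 413.2 -359.1    4.5]]
plate [[ 569.8 -259.9   62. ]
 [ 593.2 -253.5   62. ]]
```

Run:
```python
from workcell import env, sensors, grab_frame, camera_model
from h import *
t=camera_model("top");s=camera_model("side")
for a,b in [((462,315),(335,287)),((316.5,174),(339.5,191))]:
    o,d=ray(t,[a]);p,e=ray(s,[b]);A=np.c_[d[0],-e[0]];k=np.linalg.lstsq(A,p-o,rcond=None)[0]
    print(np.round(o+d[0]*k[0]),np.round(p+e[0]*k[1]))
print(np.round(at_z(t,[[365,270],[400,310],[490,208]],150)))
```

```text
[ 381. -686.  416.] [ 383. -686.  417.]
[ 627. -257.  236.] [ 631. -258.  237.]
[[ 463. -479.  150.]
 [ 402. -604.  150.]
 [ 784. -741.  150.]]
```

drive_effector(plan=[{"d": [0, 0, -50], "rot": [0, 0, 8]}, {"d": [0, 0, -50], "rot": [0, 0, 1]}, {"d": [0, 0, -50]}, {"d": [0, -40, 0]}, {"d": [0, -40, 0]}, {"d": [0, -40, 0]}], aperture=60, clamp_n=10)

```text
time_s: 0.75
ee_pos: [166.1, -424.2, 363.8]
ee_rot: [-180.0, -0.0, 10.0]
force: [0.8, 0.2, -0.2]
gripper_width: 60.3
gripper_force: 0.0
```

drive_effector(plan=[{"d": [46.5, -8, 0]}, {"d": [46.5, -8, 0]}, {"d": [46.5, -8, 0]}, {"d": [46.5, -8, 0]}, {"d": [46.5, -8, 0]}, {"d": [46.5, -8, 0]}, {"d": [46.5, -8, 0]}, {"d": [46.5, -8, 0]}])

```text
time_s: 1.55
ee_pos: [523.3, -296.7, 363.6]
ee_rot: [-180.0, 0.0, 10.0]
force: [0.5, -0.2, 0.1]
gripper_width: 60.0
gripper_force: 0.0
```

drive_effector(plan=[{"d": [46.5, -8, 0]}, {"d": [46.5, -8, 0]}, {}, {}, {}])

```text
time_s: 2.05
ee_pos: [609.5, -266.3, 364.1]
ee_rot: [180.0, 0.0, 10.0]
force: [-0.2, 0.9, 0.5]
gripper_width: 59.8
gripper_force: 0.0
```

Run:
```python
from workcell import env, sensors, grab_frame, camera_model
import cv2,pickle
m=camera_model("wrist");im=grab_frame("wrist");t=grab_frame("top")
pickle.dump(m,open("w1.pkl","wb"));cv2.imwrite("pics/top1.png",t)
cv2.imwrite("pics/w1.png",cv2.resize(im,(800,600),interpolation=cv2.INTER_CUBIC)); print(sensors.state()["ee_pos"])
```

```text
[ 609.21302188 -266.57188975  364.82888799]
```

View pics/w1.png

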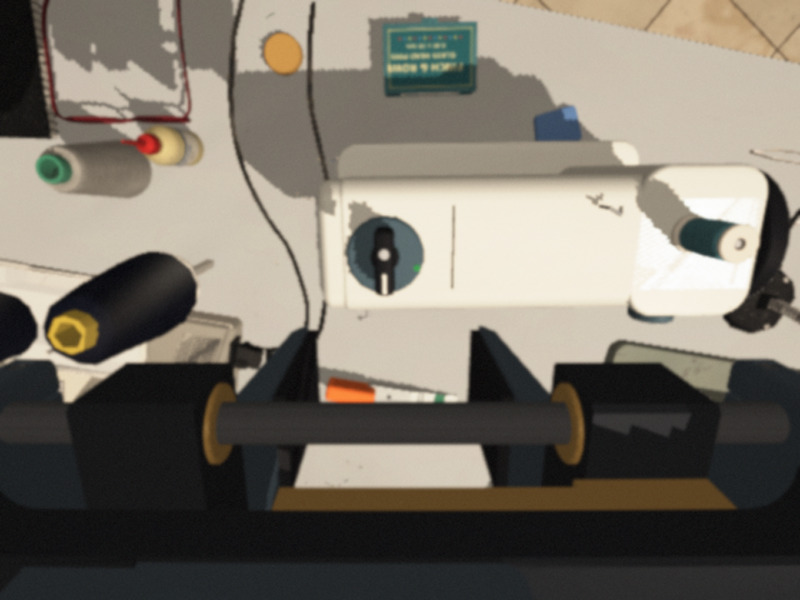

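The wrist view (1.43x) shows the dial disc at (385,255), with the bar from (384,228) to (384,294). The pointer faces the front and the green dot is at (417,269). The machine's edges run almost along the image rows.

Run:
```python
from h import *
import pickle
np.set_printoptions(precision=1,suppress=True)
m=pickle.load(open("w1.pkl","rb")); c=lambda p:crop(p,(0,0),800/560)
print(at_z(m,c([[385,255]]),236))
b=at_z(m,c([[384,228],[384,294]]),265);print(b,b.mean(0),at_z(m,c([[384,255]]),265))
for z,a in ((225,[[345,306],[630,304]]),(225,[[345,182],[630,177]])):
    f=at_z(m,c(a),z);print(f,np.degrees(np.arctan2(*(f[0]-f[1])[1::-1]))-90)
print(at_z(m,c([[417,269]]),236))
```

```text
[[ 630.2 -256.4  236. ]]
[[ 651.  -252.7  265. ]
 [ 611.8 -259.4  265. ]] [ 631.4 -256.1  265. ] [[ 635.3 -255.4  265. ]]
[[ 587.8 -235.1  225. ]
 [ 623.9 -431.8  225. ]] 10.401875338659323
[[ 671.2 -222.8  225. ]
 [ 706.8 -405.2  225. ]] 11.05424278937329
[[ 624.7 -278.8  236. ]]
```

drive_effector(plan=[{"d": [11.3, -3.2, 25]}, {"d": [11.3, -3.1, 25]}, {"d": [0, 0, 25]}, {"d": [0, 0, 20]}, {"d": [0, 0, 15]}, {"d": [0, 0, 12]}, {}, {}], aperture=36, clamp_n=10)

```text
time_s: 2.95
ee_pos: [631.5, -256.2, 242.9]
ee_rot: [180.0, -0.1, 10.0]
force: [1.2, 0.7, 0.1]
gripper_width: 36.1
gripper_force: 0.0
```

drive_effector(plan=[{}, {}, {}, {}, {}, {}], aperture=0, clamp_n=25)

```text
time_s: 3.55
ee_pos: [632.2, -256.5, 243.3]
ee_rot: [179.8, -0.1, 10.1]
force: [0.6, -2.5, 5.9]
gripper_width: 12.0
gripper_force: 25.7
```

drive_effector(plan=[{"rot": [0, 0, -6]}, {"rot": [0, 0, -6]}, {"rot": [0, 0, -6]}, {"rot": [0, 0, -6]}, {"rot": [0, 0, -6]}, {"rot": [0, 0, -6]}, {"rot": [0, 0, -6]}, {"rot": [0, 0, -6]}])

```text
time_s: 4.35
ee_pos: [631.4, -255.3, 243.3]
ee_rot: [180.0, -0.0, 58.2]
force: [-0.7, -0.4, 7.3]
gripper_width: 12.2
gripper_force: 26.1
```

drive_effector(plan=[{"rot": [0, 0, -6]}, {"rot": [0, 0, -6]}, {"rot": [0, 0, -6]}, {"rot": [0, 0, -3]}, {}, {}, {}])

```text
time_s: 5.05
ee_pos: [630.7, -255.1, 243.3]
ee_rot: [-179.9, -0.0, 79.0]
force: [-2.3, -0.0, 7.4]
gripper_width: 12.2
gripper_force: 26.3
```

```bash
python3 -c "
from workcell import env, sensors, grab_frame, camera_model;print(sensors.state()['torque'])"
```

```text
[0.37471975 0.7074344  0.2292175 ]
```

drive_effector(plan=[{}, {}, {}, {"d": [0, 0, -10]}, {"d": [0, 0, -30]}, {"d": [0, 0, -40]}, {"d": [-15, 0, -40]}, {"d": [-15, 0, 0]}], aperture=40)

```text
time_s: 5.85
ee_pos: [627.2, -285.7, 369.2]
ee_rot: [179.4, 0.2, 79.1]
force: [0.0, 0.1, 0.5]
gripper_width: 39.9
gripper_force: 0.0
```

Run:
```python
from workcell import env, sensors, grab_frame, camera_model
import cv2
im=grab_frame("wrist")
cv2.imwrite("pics/w2.png",im[60:270,100:380])
```

drive_effector(plan=[{"d": [0, -30, 0], "rot": [0, 0, -8]}, {"d": [0, -45, 0], "rot": [0, 0, -3]}, {"d": [-10, -45, 0]}, {"d": [-20, -45, 20]}, {"d": [-20, -45, 40]}, {"d": [-15, -8, 40]}, {"d": [0, 0, 40]}, {"d": [0, 0, 20]}], aperture=60)

```text
time_s: 6.7
ee_pos: [417.7, -335.0, 206.9]
ee_rot: [-179.6, -0.3, 89.9]
force: [0.0, -1.0, -0.1]
gripper_width: 59.9
gripper_force: 0.0
```

drive_effector(plan=[{}, {}])

```text
time_s: 6.9
ee_pos: [420.6, -336.5, 211.4]
ee_rot: [-179.9, -0.1, 90.0]
force: [0.3, 0.3, 0.9]
gripper_width: 59.9
gripper_force: 0.0
```

Run:
```python
from workcell import env, sensors, grab_frame, camera_model
import cv2,pickle
m=camera_model("wrist");im=grab_frame("wrist");print(sensors.state()["ee_pos"],sensors.state()["ee_rot"])
pickle.dump(m,open("w3.pkl","wb"))
w2=cv2.imread("pics/w2.png")
c=cv2.resize(im[:300],(800,429),interpolation=cv2.INTER_CUBIC)
cv2.imwrite("pics/w3.png",c);cv2.imwrite("pics/w23.png",cv2.vconcat([c,cv2.copyMakeBorder(w2[30:201],0,0,0,520,0)]))
```

```text
[ 421.19655006 -336.88798987  212.43815154] [1.79948526e+02 3.84920228e-02 9.00160540e+01]
```

View pics/w23.png

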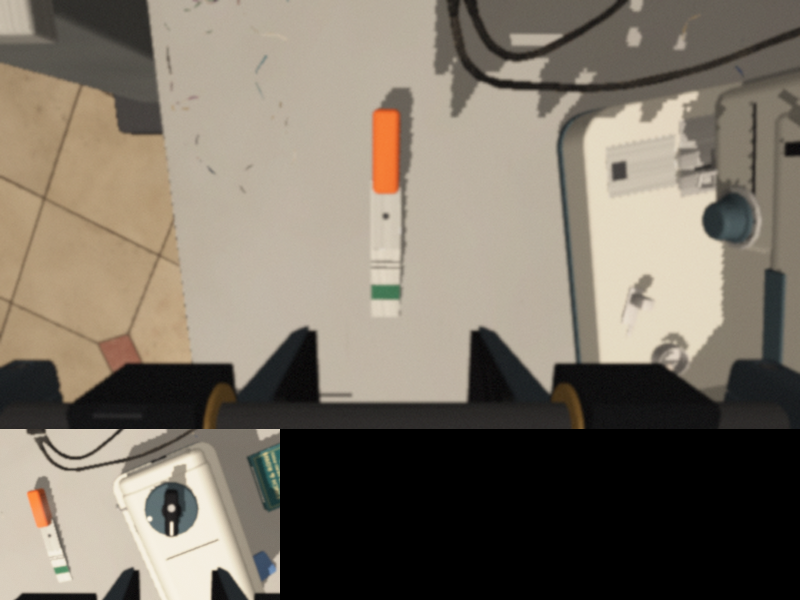

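The view shows the gauge handle top from (386,109) to (386,193), its tip at (386,317) and the green band at (386,292). The inset shows the dial pointer turned about 69°, with the white dot now free to its left. The foot lies at roughly (695,165), so I'll crop in on it.

Run:
```python
from h import *
import pickle
np.set_printoptions(precision=1,suppress=True)
m=pickle.load(open("w3.pkl","rb")); s=800/560;c=lambda p:crop(p,(0,0),s)
print("handle top",at_z(m,c([[386,109],[386,193]]),30),"tip",at_z(m,c([[386,317]]),1.5),"band",at_z(m,c([[386,292]]),5))
f=at_z(m,c([[563,150],[581,345]]),62);print("front edge",f,np.degrees(np.arctan2(*(f[0]-f[1])[1::-1]))-90)
th=np.radians(9.9)
for th in np.radians([9.5,10.5]):
  X=np.array([np.cos(th),np.sin(th),0]);Y=np.array([-np.sin(th),np.cos(th),0]);O=np.array([630.5,-256.4,0])
  P=[O+X*a+Y*b+[0,0,z] for a,b,z in [(-80,0,62),(-80,40,62),(-8,0,62),(-21.5,0,67),(-21.5,11,67),(-21.5,-11,67)]]
  print(proj(m,np.array(P))*s)
im=cv2.imread("pics/w3.png")[80:260,540:780]
cv2.imwrite("pics/foot.png",cv2.resize(im,None,fx=3.3,fy=3.3,interpolation=cv2.INTER_CUBIC))
```

```text
handle top [[ 414.7 -217.1   30. ]
 [ 414.5 -275.6   30. ]] tip [[ 413.7 -381.8    1.5]] band [[ 413.8 -358.5    5. ]]
front edge [[ 532.4 -246.2   62. ]
 [ 559.4 -384.1   62. ]] 11.08011158965742
[[587.7 186.2]
 [584.3 124.3]
 [694.6 168.5]
 [678.9 171.9]
 [678.8 154.8]
 [678.9 188.7]]
[[587.8 188.3]
 [583.3 126.7]
 [694.6 168.7]
 [678.9 172.4]
 [678.5 155.4]
 [679.2 189.2]]
```

View pics/foot.png

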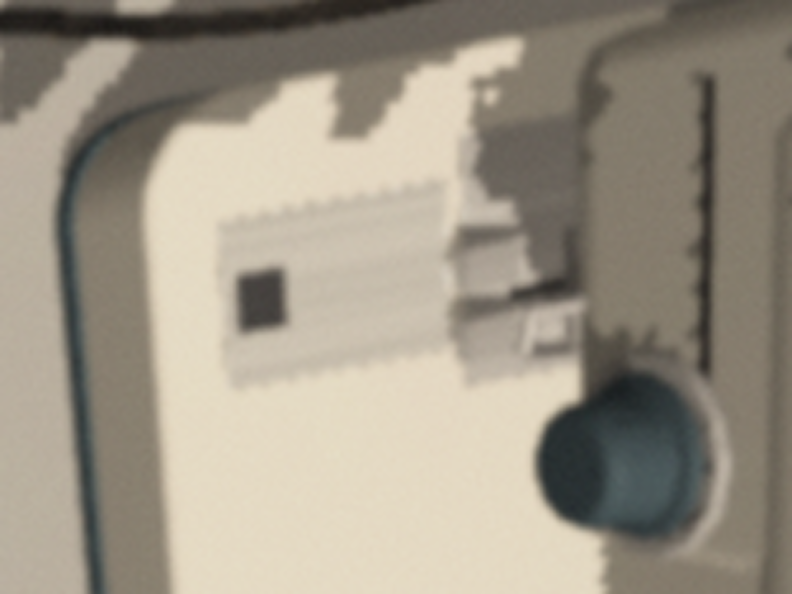

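The foot crop shows the two toes at (458,245–360) with the gap between them near row 302. That matches the projection from the dial axis (centre row 304, column 458), so the presser bar is at about (630.5,-256.5) with yaw about 10.2°. The gauge origin is at about (414,-246.6) with yaw about -90°. Now I'll grasp the handle.

drive_effector(plan=[{"d": [15, -2, 20]}, {"d": [20, -2, 25]}, {"d": [20, -2, 25]}, {"d": [20, -1, 25]}, {"d": [15, 0, 25]}, {"d": [0, 0, 25]}, {"d": [0, 0, 15]}, {}], aperture=50)

```text
time_s: 7.75
ee_pos: [413.8, -246.3, 51.2]
ee_rot: [-179.9, -0.0, 90.0]
force: [-0.7, 0.1, 0.0]
gripper_width: 49.8
gripper_force: 0.0
```

drive_effector(plan=[{}, {}])

```text
time_s: 7.95
ee_pos: [415.0, -247.5, 53.1]
ee_rot: [179.8, 0.1, 90.0]
force: [-0.9, -0.1, 0.5]
gripper_width: 50.0
gripper_force: 0.0
```

drive_effector(plan=[{"d": [0, -1, 15]}, {"d": [0, 0, 15]}, {"d": [0, 0, 10]}, {"d": [0, 0, 7]}, {"d": [0, 0, 2.5]}, {}, {}])

```text
time_s: 8.65
ee_pos: [413.1, -247.0, 2.5]
ee_rot: [180.0, 0.0, 90.0]
force: [0.0, -0.5, 0.5]
gripper_width: 50.0
gripper_force: 0.0
```

drive_effector(plan=[{}, {}, {}, {}, {}, {}], aperture=0, clamp_n=35)

```text
time_s: 9.25
ee_pos: [412.9, -246.8, 2.2]
ee_rot: [180.0, 0.0, 90.0]
force: [-0.6, 1.1, 1.2]
gripper_width: 19.9
gripper_force: 35.0
```

drive_effector(plan=[{"d": [0, 0, -15]}, {"d": [0, 0, -30]}, {"d": [-10, 5, -35]}, {"d": [-15, 10, -30]}, {"d": [-14, 10, 0], "rot": [0, 0, -4]}, {"rot": [0, 0, -8]}, {"rot": [0, 0, -8]}, {"rot": [0, 0, -8]}])

```text
time_s: 10.05
ee_pos: [437.3, -285.6, 111.8]
ee_rot: [-180.0, -0.0, 118.3]
force: [-0.3, -0.1, -1.5]
gripper_width: 19.6
gripper_force: 35.0
```

drive_effector(plan=[{"rot": [0, 0, -8]}, {"rot": [0, 0, -8]}, {"rot": [0, 0, -8]}, {"rot": [0, 0, -8]}, {"rot": [0, 0, -8]}, {"rot": [0, 0, -8]}, {"rot": [0, 0, -8]}, {"rot": [0, 0, -8]}])

```text
time_s: 10.85
ee_pos: [437.3, -285.5, 111.7]
ee_rot: [180.0, -0.1, -177.7]
force: [0.9, -0.1, -1.2]
gripper_width: 19.8
gripper_force: 35.0
```

drive_effector(plan=[{"rot": [0, 0, -8]}, {}, {}, {}])

```text
time_s: 11.25
ee_pos: [437.6, -285.6, 112.0]
ee_rot: [180.0, -0.0, -170.1]
force: [1.1, -1.0, -0.6]
gripper_width: 19.7
gripper_force: 35.0
```

```bash
python3 -c "
from workcell import env, sensors, grab_frame, camera_model;print(sensors.state())"
```

```text
{'time_s': 11.25, 'qpos': array([-3.43928946e+01,  1.87450601e+01,  1.05084907e+02, -4.14078701e-03,
        5.61920163e+01, -1.34288837e+02]), 'qvel': array([ 0.13822771,  0.04170258, -0.108448  , -0.0218356 ,  0.00786051,
       -0.54468075]), 'effort': array([-2.31023887e-04, -3.86565721e+01, -2.00937796e+01, -5.16621536e-02,
        1.50689925e-02,  1.28430611e-02]), 'ee_pos': array([ 437.57721849, -285.62380836,  111.95772549]), 'ee_rot': array([ 1.79987112e+02, -1.81378939e-02, -1.70101751e+02]), 'force': array([ 1.11804935, -0.98263968, -0.63441168]), 'torque': array([ 0.1099006 , -0.08758622, -0.01296984]), 'gripper_force': 34.98763024806976, 'gripper_width': 19.70841224828658}
```

drive_effector(plan=[{"d": [0, -5, 10], "rot": [0, 0, -0.4]}, {"d": [0, 0, 15]}, {"d": [0, 0, 10]}, {"d": [0, 0, 5]}, {}, {}, {}])

```text
time_s: 11.95
ee_pos: [439.0, -290.9, 72.6]
ee_rot: [-179.9, 0.0, -169.6]
force: [0.1, -0.2, -0.3]
gripper_width: 20.0
gripper_force: 35.0
```

Run:
```python
from workcell import env, sensors, grab_frame, camera_model
from h import *
import pickle
st=sensors.state();print(st["ee_pos"],st["ee_rot"])
t=camera_model("top");s=camera_model("side");T=grab_frame("top");S=grab_frame("side")
cv2.imwrite("pics/t4.png",T);cv2.imwrite("pics/s4.png",S)
a=cv2.resize(T[170:260,240:373],(800,541),interpolation=cv2.INTER_CUBIC)
b=cv2.resize(S[190:290,260:393],(800,600),interpolation=cv2.INTER_CUBIC)
cv2.imwrite("pics/tc4.png",a);cv2.imwrite("pics/sc4.png",b)
th=np.radians(10.2);X=np.array([np.cos(th),np.sin(th),0]);Y=np.array([-np.sin(th),np.cos(th),0]);O=np.array([630.5,-256.5,0])
P=[O+X*x+Y*y+[0,0,z] for x,y,z in [(-80,0,62),(-21.5,0,67),(-60,0,71),(-80,50,62),(-195,0,70)]]
print((proj(t,P)-[240,170]).round(1)*6.015,"\n",(proj(s,P)-[260,190]).round(1)*6.015)
```

```text
[ 438.9666436  -290.90406761   72.61402782] [-1.79946797e+02  4.65907812e-02 -1.69591135e+02]
[[396.3885 308.5695]
 [425.2605 197.8935]
 [407.2155 265.2615]
 [298.344  283.3065]
 [339.246  522.7035]] 
 [[294.735  417.441 ]
 [408.4185 359.0955]
 [335.0355 383.757 ]
 [228.57   351.8775]
 [ 55.9395 505.8615]]
```

View pics/tc4.png

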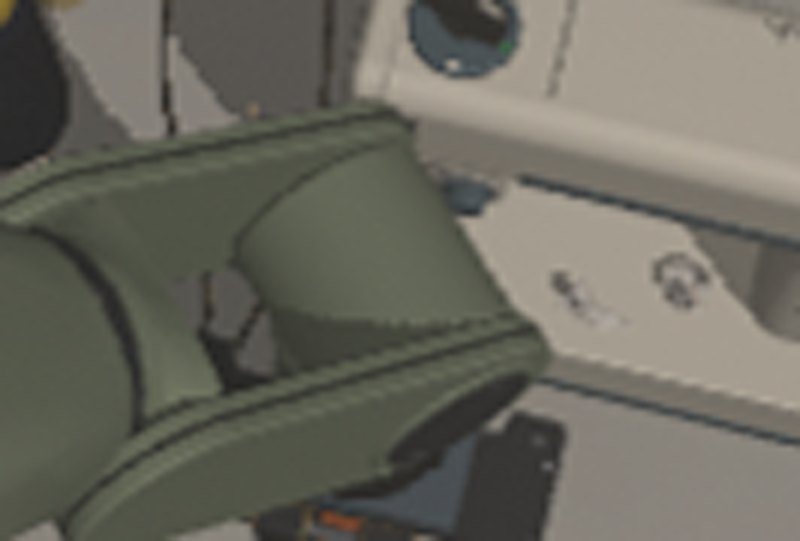

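View pics/sc4.png

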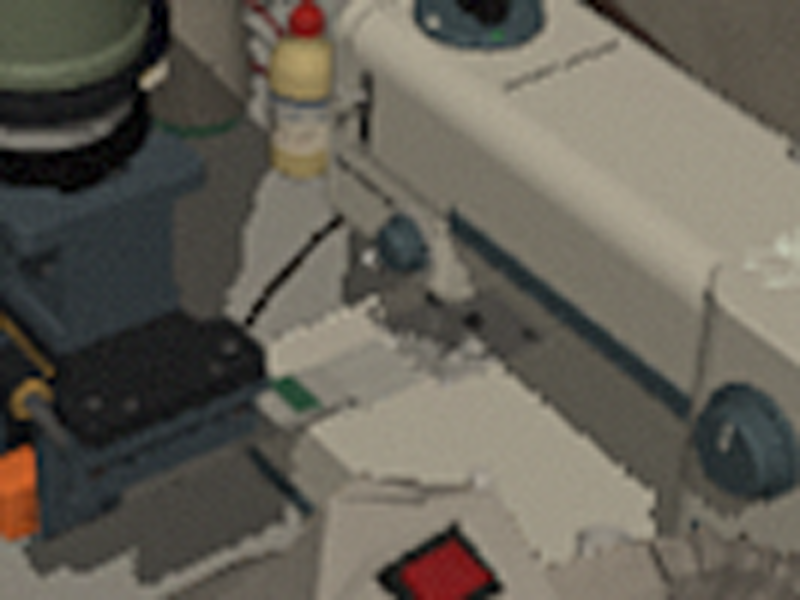

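The side crop shows the gauge's green band centred near (296,393), its tip over the front of the bed, and the foot at about (430,350). The top crop shows the dial bar pointing at the green dot (505,47). I'll check the band against the prediction numerically.

Create band.py:
```python
from h import *
def band(S,s,tcp,yaw,zu):
    h=cv2.cvtColor(S,cv2.COLOR_BGR2HSV)
    k=cv2.inRange(h,(60,110,40),(88,255,200)); k[:, :270]=0;k[:,345:]=0;k[:215]=0;k[290:]=0
    c=np.argwhere(k)[:,::-1].astype(float); 
    th=np.radians(yaw);X=np.array([np.cos(th),np.sin(th),0]);Y=np.array([-np.sin(th),np.cos(th),0])
    o=np.array([tcp[0],tcp[1],0])
    P=[o+X*112+[0,0,zu+5.33]]; 
    pr=proj(s,P)[0]; w=at_z(s,[c.mean(0)],zu+5.33)[0]-P[0]
    print("n",len(c),"seen",c.mean(0).round(2),"pred",pr.round(2),"diff along x,y mm",(w@X).round(2),(w@Y).round(2))
```

Run:
```python
from band import *
from workcell import env, sensors, grab_frame, camera_model
s=camera_model("side")
band(cv2.imread("pics/s4.png"),s,[438.97,-290.9],10.4,70.4)
```

```text
n 13 seen [308.46 255.23] pred [308.2  255.46] diff along x,y mm 1.05 0.37
```

drive_effector(plan=[{"d": [0, 0, 4], "rot": [0, 0, 0.2]}, {"d": [0, 0, 2.5]}, {"d": [0, 0, 1]}, {"d": [0, 0, 0.5]}, {}, {}])

```text
time_s: 12.65
ee_pos: [438.7, -290.7, 64.2]
ee_rot: [-180.0, 0.0, -169.8]
force: [-1.3, -1.0, 0.4]
gripper_width: 20.0
gripper_force: 35.0
```

drive_effector(plan=[{"d": [0, 0, 0.5]}, {}, {}])

```text
time_s: 12.95
ee_pos: [438.7, -290.7, 63.9]
ee_rot: [-180.0, 0.0, -169.8]
force: [-2.7, 0.0, 3.0]
gripper_width: 19.8
gripper_force: 35.0
```

drive_effector(plan=[{"d": [0, 0, 0.5]}, {}, {}])

```text
time_s: 13.25
ee_pos: [438.6, -290.7, 63.3]
ee_rot: [-180.0, 0.0, -169.8]
force: [-3.2, -0.6, 5.3]
gripper_width: 19.7
gripper_force: 35.0
```

```bash
python3 -c "
from workcell import env, sensors, grab_frame, camera_model;s=sensors.state();print(s['torque'],s['force'])"
```

```text
[ 0.34032138 -0.16424821  0.17551956] [-3.16915375 -0.62533634  5.28360962]
```

drive_effector(plan=[{"d": [-4, 0, -0.6]}, {"d": [-6, 0, 0]}, {"d": [-6, 0, 0]}, {"d": [-6, 0, 0]}, {"d": [-6, 0, 0]}, {"d": [-5, 0, 0]}, {}, {}])

```text
time_s: 14.05
ee_pos: [471.9, -284.7, 63.6]
ee_rot: [-180.0, 0.1, -169.8]
force: [1.5, -0.3, 0.2]
gripper_width: 19.9
gripper_force: 35.0
```

drive_effector(plan=[{"d": [-4, 0, 0]}, {"d": [-4, 0, 0]}, {"d": [-4, 0, 0]}, {"d": [-3, 0, 0]}, {}, {}])

```text
time_s: 14.65
ee_pos: [485.1, -282.3, 63.9]
ee_rot: [180.0, -0.1, -169.8]
force: [-3.3, -0.8, 5.6]
gripper_width: 20.2
gripper_force: 35.0
```

drive_effector(plan=[{"d": [-3, 0, 0]}, {"d": [-3, 0, 0]}, {"d": [-2, 0, 0]}, {"d": [-1, 0, 0]}, {}, {}])

```text
time_s: 15.25
ee_pos: [490.0, -280.8, 64.1]
ee_rot: [179.9, -0.5, -169.7]
force: [-15.0, -3.2, 12.4]
gripper_width: 19.8
gripper_force: 35.0
```

drive_effector(plan=[{"d": [0, 0, -0.5]}, {}, {}])

```text
time_s: 15.55
ee_pos: [490.2, -280.7, 64.2]
ee_rot: [179.9, -0.5, -169.7]
force: [-13.0, -3.3, 9.0]
gripper_width: 19.9
gripper_force: 35.0
```

drive_effector(plan=[{"d": [-1, 0, 0]}, {"d": [-1, 0, 0]}, {}, {}])

```text
time_s: 15.95
ee_pos: [492.5, -280.2, 64.2]
ee_rot: [179.9, -0.5, -169.7]
force: [-12.0, -2.1, 10.0]
gripper_width: 19.9
gripper_force: 35.0
```

Run:
```python
from band import *
from workcell import env, sensors, grab_frame, camera_model
st=sensors.state();print(st["ee_pos"],st["ee_rot"],st["force"],st["torque"])
s=camera_model("side");S=grab_frame("side");cv2.imwrite("pics/s5.png",S)
band(S,s,st["ee_pos"],10.2,62)
```

```text
[ 492.47862431 -280.2070406    64.1680827 ] [ 179.87557159   -0.48914323 -169.71628577] [-12.01669232  -2.06037663   9.96171582] [-0.38589279  1.77073255 -0.04223096]
n 8 seen [326.5 250.5] pred [325.57 250.27] diff along x,y mm 1.44 -2.01
```

drive_effector(plan=[{"d": [-1, -0.4, 0]}, {"d": [-1, -0.4, 0]}, {"d": [-1, 0, 0]}, {}, {}])

```text
time_s: 16.5
ee_pos: [495.1, -280.1, 64.2]
ee_rot: [179.8, -0.5, -169.7]
force: [-13.0, -1.7, 11.2]
gripper_width: 19.5
gripper_force: 35.0
```

drive_effector(plan=[{"d": [-1, 0, 0]}, {"d": [-1, 0, 0]}, {}, {}])

```text
time_s: 16.9
ee_pos: [496.8, -279.8, 64.2]
ee_rot: [179.8, -0.6, -169.7]
force: [-15.6, -1.5, 10.6]
gripper_width: 19.9
gripper_force: 35.0
```

Run:
```python
from band import *
from workcell import env, sensors, grab_frame, camera_model
st=sensors.state();print(st["ee_pos"],st["ee_rot"],st["force"],st["torque"])
s=camera_model("side");S=grab_frame("side");cv2.imwrite("pics/s6.png",S)
band(S,s,st["ee_pos"],10.2,62)
```

```text
[ 496.79858894 -279.77932103   64.18672172] [ 179.82521215   -0.56750445 -169.70020153] [-15.58935665  -1.52090976  10.61244573] [-0.22920977  1.93943292  0.02909175]
n 6 seen [327.83 250.  ] pred [327.02 249.75] diff along x,y mm 1.16 -1.91
```

drive_effector(plan=[{"rot": [0, -0.3, 0]}, {"rot": [0, -0.3, 0]}, {}, {}, {}])

```text
time_s: 17.45
ee_pos: [496.9, -279.8, 63.7]
ee_rot: [179.8, 0.0, -169.7]
force: [-12.2, -2.0, 7.5]
gripper_width: 20.0
gripper_force: 35.0
```

```bash
python3 -c "
from workcell import env, sensors, grab_frame, camera_model;s=sensors.state();print(s['torque'],s['force'],s['ee_pos'],s['ee_rot'])"
```

```text
[-0.29942879  2.12212696  0.04354971] [-12.22033251  -2.033541     7.51956057] [ 496.91117663 -279.75509806   63.69958665] [ 1.79818156e+02  2.49776645e-02 -1.69695437e+02]
```

drive_effector(plan=[{"d": [-0.4, 0, -0.5]}, {"d": [-0.4, 0, 0]}, {}, {}, {}])

```text
time_s: 17.95
ee_pos: [497.2, -279.7, 63.8]
ee_rot: [179.8, -0.0, -169.7]
force: [-12.5, -3.1, 7.8]
gripper_width: 19.8
gripper_force: 35.0
```

Run:
```python
from band import *
from workcell import env, sensors, grab_frame, camera_model
st=sensors.state();print(st["ee_pos"],st["ee_rot"],st["force"])
s=camera_model("side")
N=np.mean([grab_frame("side").astype(np.float32) for _ in range(10)],0)
A=(cv2.imread("pics/s4.png").astype(np.float32)+cv2.imread("pics/side0.png"))/2
cv2.imwrite("pics/s7.png",N)
band(N.astype(np.uint8),s,st["ee_pos"],10.2,62)
th=np.radians(10.2);X=np.array([np.cos(th),np.sin(th),0]);Y=np.array([-np.sin(th),np.cos(th),0]);O=np.array([630.5,-256.5,0])
P=[O+X*x+Y*y+[0,0,z] for x,y,z in [(-8,0,62),(-21.5,0,67),(-21.5,-11,67),(-21.5,0,70),(0,0,90),(0,0,93)]]
print(proj(s,P).round(2))
cr=lambda im:cv2.resize(np.clip(im[222:262,310:349]*1.5,0,255).astype(np.uint8),(390,400),interpolation=cv2.INTER_NEAREST)
cv2.imwrite("pics/cmp.png",cv2.hconcat([cr(A),cr(N)]))
```

```text
[ 497.2041431  -279.65417892   63.81510149] [ 1.79797690e+02 -4.08125713e-02 -1.69694059e+02] [-12.54464026  -3.05561353   7.75357782]
n 7 seen [327.57 249.86] pred [327.14 249.68] diff along x,y mm 0.52 -1.15
[[331.99 249.38]
 [327.88 249.71]
 [330.51 252.07]
 [327.94 248.81]
 [335.12 239.84]
 [335.19 238.92]][ WARN:0@12.733] global loadsave.cpp:1063 imwrite_ Unsupported depth image for selected encoder is fallbacked to CV_8U.
```

View pics/cmp.png

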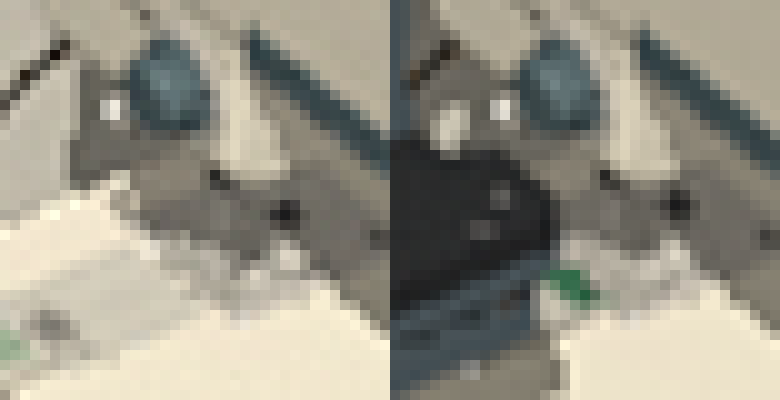

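The picture compares before (left) with now (right). The green band at (570,285) disappears under the toe, and the foot's bright clamp screw moved from (290,257) to (680−390,250), so the foot has lifted. I'll quantify the lift.

Run:
```python
from h import *
g=lambda f:cv2.cvtColor(cv2.imread(f),cv2.COLOR_BGR2GRAY).astype(np.float32)
N=g("pics/s7.png")
for f in("s4","side0"):
  A=g(f"pics/{f}.png")
  for (x0,y0,w,h) in [(335,244,7,7),(333,242,9,9),(334,240,9,10)]:
    T=A[y0:y0+h,x0:x0+w]; best=[]
    for dy in np.arange(-2.5,1,.05):
        W=cv2.warpAffine(N,np.float32([[1,0,-0],[0,1,-dy]]),(560,420),flags=cv2.INTER_CUBIC)[y0:y0+h,x0:x0+w]
        best.append((float(np.mean((W-T)**2)),round(float(dy),2)))
    print(f,(x0,y0,w,h),min(best),[b for b in best if b[1]==0])
```

```text
s4 (335, 244, 7, 7) (114.20721435546875, -0.4) [(162.10203552246094, -0.0)]
s4 (333, 242, 9, 9) (107.36711883544922, -0.5) [(167.38272094726562, -0.0)]
s4 (334, 240, 9, 10) (92.30973052978516, -0.45) [(143.64443969726562, -0.0)]
side0 (335, 244, 7, 7) (139.9051513671875, -0.3) [(170.61224365234375, -0.0)]
side0 (333, 242, 9, 9) (126.90445709228516, -0.45) [(169.5061798095703, -0.0)]
side0 (334, 240, 9, 10) (103.38063049316406, -0.4) [(149.72222900390625, -0.0)]
```

Run:
```python
from h import *
g=lambda f:cv2.cvtColor(cv2.imread(f),cv2.COLOR_BGR2GRAY).astype(float)
F={f:g(f"pics/{f}.png") for f in("side0","s4","s5","s6","s7")}
for f,I in F.items():
    W=I[239:248,335:343]; w=np.clip(np.median(W)-15-W,0,None); yy,xx=np.mgrid[239:248,335:343]
    print(f,"dark blob",round((w*xx).sum()/w.sum(),2),round((w*yy).sum()/w.sum(),2))
for f in("side0","s4","s7"): print(f);print(F[f][238:254,335:343].astype(int))
```

```text
side0 dark blob 338.21 242.97
s4 dark blob 338.12 243.05
s5 dark blob 338.22 242.48
s6 dark blob 338.28 242.25
s7 dark blob 338.32 242.04
side0
[[135 138 138 120  80  83  79  80]
 [122 121 119  96  66  72  73  78]
 [ 92  87  77  71  73  78  76  72]
 [ 71  74  79  72  67  78  77  75]
 [ 71  68  60  30  45  72  75  75]
 [ 71  60  34  19  28  59  71  72]
 [ 72  68  57  39  41  65  73  74]
 [ 69  71  83  75  63  73  70  74]
 [ 67  76  99 119  96  66  69  74]
 [ 58  85 108 146 139 103  74  65]
 [103 105 109 136 139 106  66  59]
 [145 132 111 108 110  94 104  91]
 [135 130 126 125 125 135 144 133]
 [124 127 124 134 131 134 154 162]
 [126 130 140 147 146 143 161 163]
 [138 147 156 163 159 158 161 158]]
s4
[[128 132 136 114  76  79  76  77]
 [117 118 109  92  67  69  73  77]
 [ 86  88  72  68  70  74  72  70]
 [ 70  74  75  67  68  71  72  72]
 [ 67  63  55  33  41  71  70  72]
 [ 65  58  31  19  33  56  73  70]
 [ 65  67  53  37  40  63  70  70]
 [ 65  70  81  75  61  68  68  69]
 [ 65  73  93 116  90  63  70  70]
 [ 53  84 119 139 136  98  72  65]
 [ 98 110 118 129 134  98  64  60]
 [140 127 105 105 104  87 100  90]
 [131 127 118 126 122 130 138 129]
 [117 121 120 125 125 129 149 156]
 [121 126 134 140 140 137 156 155]
 [133 140 149 154 155 152 152 155]]
s7
[[129 132 133 116  79  80  76  78]
 [117 118 112  96  68  68  72  76]
 [ 88  84  67  57  66  76  73  70]
 [ 70  70  59  31  43  68  73  70]
 [ 66  59  41  19  25  52  73  71]
 [ 66  67  56  32  36  59  74  70]
 [ 64  71  71  56  56  66  68  71]
 [ 62  67  85  88  65  69  67  70]
 [ 59  70 112 127  91  70  69  67]
 [ 90 103 124 144 128  80  68  64]
 [125 134 124 129 129  96  66  67]
 [128 130 118 107 121 115  97  85]
 [114 109  99 112 128 130 137 131]
 [107 111 112 129 125 128 148 156]
 [110 128 135 142 139 138 156 156]
 [134 142 149 155 154 154 153 154]]
```

```bash
python3 -c "
from workcell import env, sensors, grab_frame, camera_model;s=sensors.state();print(s['time_s'],s['ee_pos'],s['force'],s['gripper_force']);print(env.job_done())"
```

```text
18.45 [ 497.19555746 -279.63800708   63.8072957 ] [-13.14061156  -3.05001114   6.97027647] 35.00177979469299
the job is handed in; nothing more can be done
None
```

The dial is turned to the green dot, and the gripped gauge is held on the bed under the middle of the foot with the toe over the green band; the side camera puts the lift at about 3 mm. I handed the job in at 18.5 s and got no verdict back.

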